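# Set the dimmer inside the latched lighting case

## Task

The lamps of the model shoot are dimmed from a dial shut inside the black case with aluminium edging. Swing the steel latch lever clear of the lid, open the lid all the way back against its stop, and turn the dial inside until its pointer lines up with the marker on the panel. Leave the lever clear and the lid open, and do not disturb the lens, the cube light or the little house model standing around the case.

Things in the scene. Friction and masses are not known exactly. Their poses are not given: they have to be found in the camera images.
- case: Black hard case fixed to the table, 200 (x) x 260 (y) x 75 mm high without its lid, walls 8 mm. Origin: centre of its underside, on the table. At yaw 0 its +x points away from the robot (hinge side), -x is the front with the latch, z up. Inside, an aluminium panel lies 40 mm above the table.
- latch_pivot (a point): Pivot (vertical axis) of the latch lever, on a steel bracket (42 x 34 mm in plan, top 88.5 mm above the table) on the case's front, at case (-120, -75) mm, 89.5 mm above the table: underside of the lever, 2 mm above the lid's top.
- latch_post (a point): Middle of the upright round post (12 mm diameter, 32 mm tall, standing on the lever, its top 129.5 mm above the table) by which the lever is moved. Its axis is 58 mm from the pivot; this point is 28 mm above the lever's underside, 117.5 mm above the table. The lever is a flat steel bar 16 mm wide, 8 mm thick, reaching 70 mm from the pivot.
- latch (a joint): Angle of the latch lever, rad. 0: it points along case +x, over the lid, and holds it shut; it grows as the lever swings clockwise seen from above, towards case -y; from 1.40 it is clear of the lid; stop at 1.9. Friction holds it where it is left (about 4 N at the post to move it).
- lid_hinge (a point): Hinge axis of the lid, along case y, through the middle of the case's far (+x) upper edge, 75.5 mm above the table. The closed lid runs from here 200 mm towards case -x, is 260 mm wide and 12 mm thick (top 87.5 mm above the table).
- lid_handle (a point): Middle of the lid's handle: a round steel bar 10 mm in diameter and 90 mm long along case y, 20 mm clear of the lid's top, on a post at each end. With the lid shut it lies at case (-55, +40) mm, 112.5 mm above the table: 155 mm from the hinge axis along the lid and 37 mm above the lid's underside.
- lid (a joint): Opening angle of the lid, rad: 0 shut, grows as the front edge rises about the hinge axis; stop at 1.75, leaning back past upright. A stiff hinge holds it where it is left (4 to 8 N at the front edge to raise it).
- knob_grip (a point): On the dial's vertical axis, at the height to grip, 60 mm above the table, at case (-20, 0) mm. The dial has a grip bar 44 mm long, 13 mm wide, from 47 to 70 mm above the table, along the pointer's direction, on a skirt of 26 mm radius. The inner face of the front wall is 72 mm from the axis.
- knob_pointer (a point): Tip of the dial's white pointer nose, 34 mm from the dial's axis, 45 mm above the table.
- knob (a joint): Angle of the dial, rad: 0 when the pointer points along case +x, grows counter-clockwise seen from above; stops at -2.7 and 2.7. Friction holds it (0.08 N m to turn).
- marker_tip (a point): Inner tip of the flat arrow-shaped marker (20 mm long, 3 mm thick, on the panel beside the dial), 34 mm from the dial's axis, 44 mm above the table: where the pointer's tip must come. It does not move when the dial is turned.
- lens: Bystander: black lens barrel standing upright beside the case, 70 mm diameter, 75 mm tall, origin at the centre of its underside.
- light: Bystander: black cube light, 55 mm each way, with a white face on top, origin at the centre of its underside.
- model: Bystander: small house model with flat card roof on a 90 x 80 mm card base, 58 mm tall, beside the case, origin at the centre of its underside.

How it is judged:
By the outcome, as a careful person would: the job done as asked, in the order asked, and still so for the second after the job is handed in, with the robot touching nothing.
It also fails if it takes over 70 s, if anything falls off the work surface, if the arm or the gripper's body presses on something with over 40 N, if the wrist force passes 120 N, or if a joint passes its speed limit or range.

## Robot

A 6-joint arm with a two-finger parallel gripper is mounted at the origin on the work surface. World frame = base frame: x ahead of the robot, y to its left, z up, the work surface at z = 0. Lengths are in mm, angles in rad, forces in N, time in s.
With the tool pointing down it reaches from about 350 to 925 mm from the base axis. Payload 6.4 kg.
Tool frame: the origin (TCP) lies midway between the tips of the shut fingers; the grasp point (between the pads) lies 19 mm behind it; z points along the fingers, y is the line along which they close (so a half turn about z gives the same grasp; the last joint's range is limited). The gripper opens to 85 mm and grips with 20 to 120 N. Pads are 22 mm wide; open, the fingers measure 114 mm over their backs; the gripper's body (76 mm by 85 mm) begins 54 mm behind the grasp point. The pads swing forward as they close: fully open they stand 13 mm farther back than shut.
Start: joints at [1.044, 0.245, 1.558, -0, 1.339, -0.174], TCP at [224.59, 609.978, 208.59] pointing down, gripper open.
Joint ranges: [-3.13, 3.13], [-1.02, 2.26], [0.13, 2.54], [-0.95, 4.09], [0.21, 2.88], [-2.74, 2.74]. Speed limits (rad/s): [2.57, 2.57, 3.14, 3.14, 3.14, 3.14].

## Interface

Orientations are given as a unit quaternion [x, y, z, w].
In Python, from station import manip, ik, imaging, monitor gives the robot as it stands. Calls block until the motion is done:
- manip.reach(position, orientation): joint-space move of the TCP to a pose.
- manip.line_to(position, attitude=None, vel=150, f_stop=None): straight line of the TCP; attitude=None keeps the orientation; vel is the mean speed in mm/s. With f_stop (N) it stops when the force on the tool has changed by that much, and returns True; else False.
- manip.movej(angles): joint-space move.
- manip.command_gripper(opening, squeeze=None): finger opening in mm; squeeze is the grip in N (None keeps the last); returns when the fingers have stopped.
- manip.pause(seconds).
- ik(position, orientation): joint angles nearest the present ones, or None.
- imaging.snapshot(name): name is "scene" or "top"; returns a dict with "image" (384x512x3 uint8, red, green, blue), "intrinsics" (3x3 intrinsics, pixels), "view" (4x4, takes a point from world to camera coordinates). Camera axes: x right, y down, z forward; pixel columns grow to the right and rows downward; lengths in mm; the calibration is good to about 2 mm. A picture is of the moment at which its call begins. There is no depth.
A pose or a line that the arm cannot do raises manip.PlanningError and nothing moves.
- manip.finish_job(): hands the job in; it is judged then, once.
Readings, each from a call of its own:
- monitor.get_time(): time.
- monitor.get_joints(): joint angles.
- monitor.get_dq(): joint speeds.
- monitor.get_joint_torque(): joint torques, N m.
- monitor.get_eef_pos(): TCP position.
- monitor.get_ee_rot(): TCP orientation.
- monitor.get_wrist_force(): force on the tool from outside, world axes, zero at the start.
- monitor.get_torque(): the same for the moment, N m.
- monitor.get_gripper_width(): finger opening in mm.
- monitor.get_grip_force(): force on a finger pad.
Only numpy, scipy, OpenCV 4.12 (cv2) and the standard library are available. Lean on these libraries where they do the work, as an engineer would, in place of code of your own. Each camera call takes 0.05 s, during which the arm holds its last target. There are 200 camera calls.

## Working session

There is one attempt and no reset: what is moved stays moved. The work goes in short steps, each a Python script; the robot and the scene stay as the last script left them, time stands still between calls to the robot, and variables do not carry over. Pictures are saved under pics/ and viewed, at most 10 in all, crops included, and the job is handed in when it is done.

```bash
ls; mkdir -p pics
python3 - <<'E'
from station import manip, ik, imaging, monitor
import cv2,numpy as np
for n in("top","scene"):
    s=imaging.snapshot(n); cv2.imwrite(f"pics/{n}0.png",s["image"][:,:,::-1])
    print(n,s["intrinsics"].tolist(),np.round(s["view"],3).tolist())
print(monitor.get_time(),monitor.get_ee_rot())
E
```

```text
pics
top [[471.1859043946076, 0.0, 258.2471456569775], [0.0, 471.1859043946076, 194.59622722958954], [0.0, 0.0, 1.0]] [[-0.01, -1.0, -0.009, 55.303], [-0.998, 0.011, -0.065, 568.156], [0.065, 0.008, -0.998, 1250.903], [0.0, 0.0, 0.0, 1.0]]
scene [[439.0428101584234, 0.0, 248.67118933120756], [0.0, 439.0428101584234, 188.58450235785466], [0.0, 0.0, 1.0]] [[-0.241, 0.97, -0.017, 106.948], [0.797, 0.188, -0.575, -404.796], [-0.554, -0.152, -0.818, 1453.189], [0.0, 0.0, 0.0, 1.0]]
0.1 [ 1.75487468e-01  9.84481273e-01 -8.22639244e-04 -3.08988298e-04]
```

View pics/top0.png

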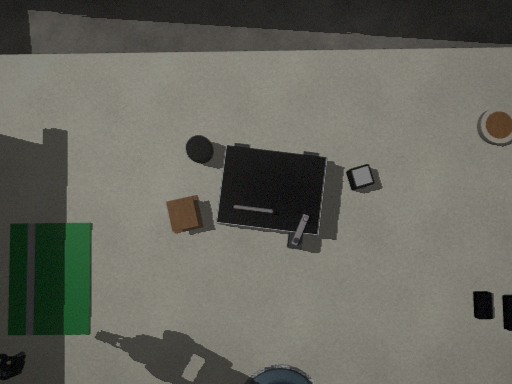

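View pics/scene0.png

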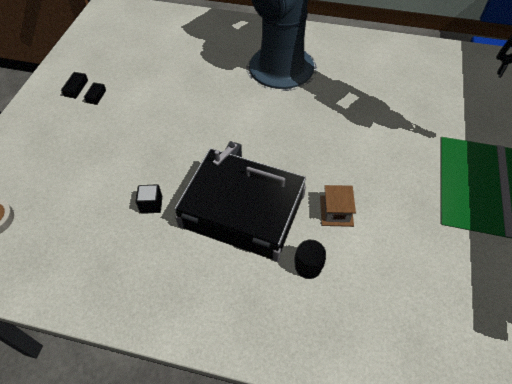

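The top view shows the case with lid corners near (227,146), (326,157), (318,234) and (218,224). The handle runs (234,208)-(272,211), and the lever goes from the pivot at about (296,240) to the post at about (304,217). The lens is at (200,149), the model at (184,214) and the light at (360,177). The scene view agrees. Next I'll zoom in for accuracy.

```bash
cat > h.py <<'E'
import numpy as np,cv2
from station import manip, ik, imaging, monitor
def ray(s,uv):
    V=np.array(s["view"]);R=V[:3,:3];c=-R.T@V[:3,3]
    d=R.T@np.linalg.inv(s["intrinsics"])@np.array([uv[0],uv[1],1.]); return c,d
def onz(s,uv,z):
    c,d=ray(s,uv); return c+d*(z-c[2])/d[2]
def proj(s,p):
    V=np.array(s["view"]);q=np.array(s["intrinsics"])@(V[:3,:3]@np.array(p,float)+V[:3,3]); return q[:2]/q[2]
def crop(s,u0,v0,u1,v1,k,name):
    im=s["image"][v0:v1,u0:u1,::-1]
    im=cv2.resize(im,None,fx=k,fy=k,interpolation=cv2.INTER_CUBIC)
    im=np.clip(255*(im/255.)**.6,0,255).astype(np.uint8); cv2.imwrite(f"pics/{name}.png",im)
E
python3 - <<'E'
from h import *
s=imaging.snapshot("top");t=imaging.snapshot("scene")
a="pics/c.png"
crop(s,160,125,385,260,3.5,"ct");crop(t,120,130,370,290,3.2,"cs")
for uv in[(227,146),(326,157),(318,234),(218,224)]:print(onz(s,uv,87.5).round(1))
E
```

```text
[690.1 127.6  87.5]
[ 658.7 -125.6   87.5]
[ 462.7 -101.5   87.5]
[490.5 151.7  87.5]
```

View pics/ct.png

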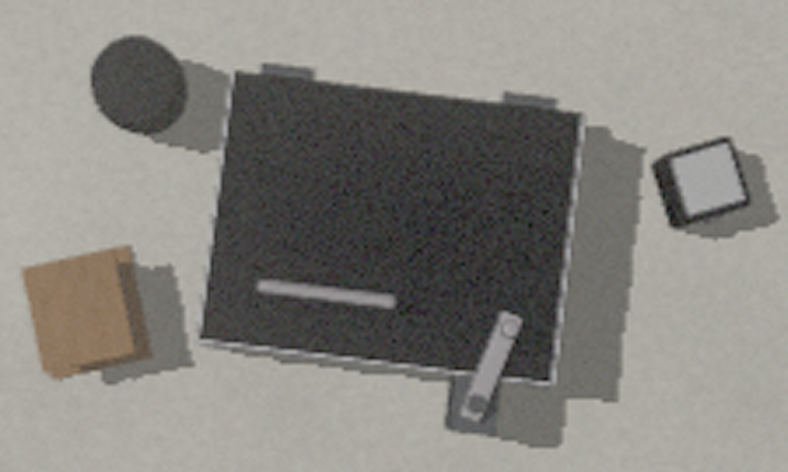

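View pics/cs.png

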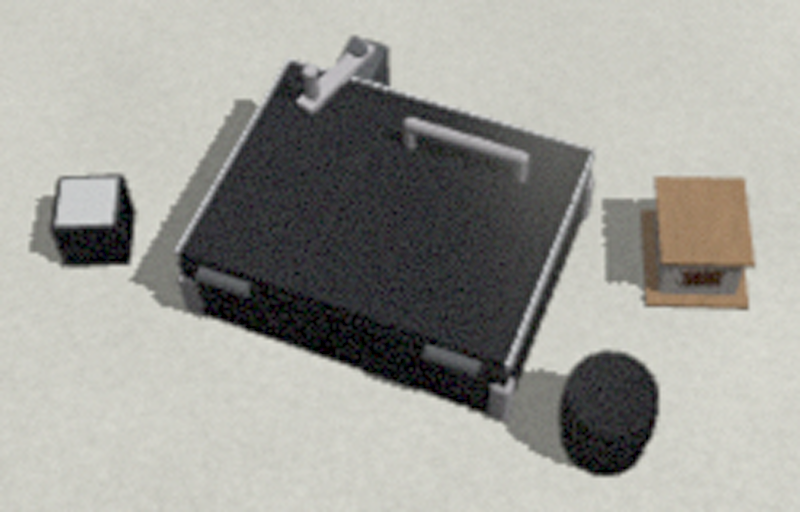

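The crops show the lid corners at crop (236,72), (582,114), (552,382) and (202,342). The handle is (258,286)-(396,301), the post top (511,327) and the pivot (477,405). I'll fit the pose and cross-check it against the handle, pivot and scene view.

Run:
```python
from h import *
s=imaging.snapshot("top");t=imaging.snapshot("scene")
f=lambda u,v:(160+(u+.5)/3.5-.5,125+(v+.5)/3.5-.5)
g=lambda u,v:(120+(u+.5)/3.2-.5,130+(v+.5)/3.2-.5)
# lid corners in case coords
C=np.array([[100,130],[100,-130],[-100,-130],[-100,130]],float)
W=np.array([onz(s,f(*p),87.5)[:2] for p in[(236,72),(582,114),(552,382),(202,342)]])
def fit(C,W):
    a=C-C.mean(0);b=W-W.mean(0);th=np.arctan2((a[:,0]*b[:,1]-a[:,1]*b[:,0]).sum(),(a*b).sum())
    R=np.array([[np.cos(th),-np.sin(th)],[np.sin(th),np.cos(th)]]);o=W.mean(0)-R@C.mean(0);return th,R,o,W-(C@R.T+o)
th,R,o,res=fit(C,W);print("top",th,o,res.round(1).tolist())
# scene corners: far-right(-y) (180,255), far-left(y)(508,372), front-left(592,152), front-right(290,64)
W2=np.array([onz(t,g(*p),87.5)[:2] for p in[(508,370),(181,252),(291,64),(593,153)]])
th2,R2,o2,r2=fit(C,W2);print("scene",th2,o2,r2.round(1).tolist())
inv=lambda p,R,o:(R.T@(p[:2]-o)).round(1)
h=[onz(s,f(*p),117) for p in[(258,286),(396,301)]];print("handle",inv(sum(h)/2,R,o),np.linalg.norm(h[0]-h[1]))
for n,uv,z in[("post",(511,327),129.5),("piv",(477,405),97.5)]:
    p=onz(s,f(*uv),z);print(n,p.round(1),inv(p,R,o))
p=onz(t,g(310,72),129.5);print("post scene",p.round(1),inv(p,R2,o2))
p=onz(t,g(357,46),97.5);print("piv scene",inv(p,R2,o2))
h=[onz(t,g(*p),117) for p in[(410,121),(523,157)]];print("handle sc",inv(sum(h)/2,R2,o2))
for n,uv,z in[("lens",(140,84),75),("light",(710,177),55),("model",(82,308),58)]: print(n,onz(s,f(*uv),z).round(0))
```

```text
top -0.12928085276070367 [577.05601806  13.83761571] [[-0.9, -2.5], [-1.3, 2.6], [2.1, 2.3], [0.1, -2.4]]
scene -0.1383660732633281 [580.69969584  19.02692705] [[0.2, -1.1], [-3.4, 2.6], [3.2, 1.7], [-0.0, -3.2]]
handle [-54.9  41.1] 98.40512733920617
post [502.7 -67.1 129.5] [-63.3 -89.9]
piv [447.5 -44.7  97.5] [-120.9  -74.8]
post scene [504.4 -63.8 129.5] [-64.2 -92.5]
piv scene [-126.1  -81.6]
handle sc [-56.1  38.4]
lens [686. 200.  75.]
light [ 614. -225.   55.]
model [521. 245.  58.]
```

```bash
cat >> h.py <<'E'
from scipy.spatial.transform import Rotation as Ro
O=np.array([578,16.,0]); YAW=-0.133
RC=Ro.from_euler("z",YAW)
def w(x,y,z): return RC.apply([x,y,z])+O
def att(psi,tilt=0.,flip=1):
    """case frame: tool y at angle psi from case x; tilt>0 tips the tool to point towards case -x"""
    y=np.array([np.cos(psi),np.sin(psi),0])*flip; z=np.array([0,0,-1.])
    M=np.column_stack([np.cross(y,z),y,z])
    return (RC*Ro.from_euler("y",tilt)*Ro.from_matrix(M)).as_quat()
def lever(a,z): return w(-120+58*np.cos(a),-75-58*np.sin(a),z)
def bar(th): return np.array([100-155*np.cos(th)+37*np.sin(th),40.,75.5+155*np.sin(th)+37*np.cos(th)])
def lidpose(th,fi,d=14.5):
    """TCP lies d beyond the bar"""
    b=bar(th)+d*np.array([-np.sin(fi),0,-np.cos(fi)]); return w(*b),att(0,fi)
E
python3 - <<'E'
from h import *
print(lever(.26,0),att(-.26+np.pi/2))
for a in(.26,1,1.7): print("lev",ik(lever(a,104),att(np.pi/2-a)))
for th,fi in[(0,0),(.5,.2),(.9,.4),(1.2,.5),(1.3,.6)]: print(th,ik(*lidpose(th,fi)))
for th in(.9,1.3,1.75): print(ik(w(100-200*np.cos(th)-12,20,50+200*np.sin(th)),att(np.pi/2)))
print(ik(w(-20,0,41),att(0)))
E
```

```text
[502.69248977 -64.63641366   0.        ] [0.19523789 0.98075592 0.         0.        ]
lev [-3.51912976e-01  3.35746832e-02  1.99790275e+00 -4.44089210e-16
  1.11011522e+00 -1.52970930e+00]
lev [-4.33058590e-01 -2.42468472e-02  2.05596008e+00 -4.44089210e-16
  1.10987942e+00 -8.70854916e-01]
lev [-4.78765991e-01 -1.22579294e-01  2.14800005e+00 -4.44089210e-16
  1.11617190e+00 -2.16562318e-01]
0 [-9.45851385e-02  1.02728587e-01  1.93715278e+00 -4.44089210e-16
  1.10171129e+00  3.84148615e-02]
0.5 [-0.10018838  0.21745075  1.67758428  0.00656825  1.44645548  0.03134342]
0.9 [-0.10485845  0.41893115  1.38421523  0.01111314  1.7382941   0.02777393]
1.2 [-0.1073644   0.5762638   1.16521793  0.01298651  1.89994687  0.02669645]
1.3 [-0.10856504  0.67781802  1.04067346  0.01533722  2.02291582  0.02686916]
[-1.33175399e-01  3.76967859e-03  1.82614294e+00 -4.44089210e-16
  1.31168003e+00 -1.57097173e+00]
[-1.33154875e-01  1.39360962e-01  1.61628767e+00 -4.44089210e-16
  1.38594402e+00 -1.57095120e+00]
[-1.33134992e-01  3.41346340e-01  1.37027671e+00 -4.44089210e-16
  1.42996960e+00 -1.57093132e+00]
[-1.69603430e-01  2.49475423e-01  1.89070571e+00 -4.44089210e-16
  1.00141152e+00 -3.66034296e-02]
```

Run:
```python
from h import *
A=lambda a:att(np.pi/2-a)
manip.reach(lever(.26,210),A(.26))
manip.command_gripper(50,25)
print(manip.line_to(lever(.26,105),vel=150,f_stop=15),monitor.get_eef_pos())
manip.command_gripper(0,25)
print("w",monitor.get_gripper_width(),monitor.get_wrist_force().round(1))
for a in np.linspace(.26,1.72,9)[1:]:
    manip.line_to(lever(a,105),A(a),vel=90)
    print(round(a,2),np.round(monitor.get_wrist_force(),1))
manip.command_gripper(45)
manip.line_to(lever(1.72,210),vel=200)
s=imaging.snapshot("top");crop(s,200,125,400,275,3.5,"lev")
print(monitor.get_time())
```

```text
False [503.42554333 -64.87258751 105.9059929 ]
w 0.19514934305358236 [-1.6  0.1  5.5]
0.44 [ 0.7 -0.1  6. ]
0.62 [-0.3  0.6  0.1]
0.81 [-0.6  0.4 -0.9]
0.99 [-0.2  0.8  0.2]
1.17 [-0.1  0.1 -0.3]
1.36 [0.2 0.2 1.2]
1.54 [-0.7 -0.9 -0. ]
1.72 [0.  0.2 0.8]
8.6
```

View pics/lev.png

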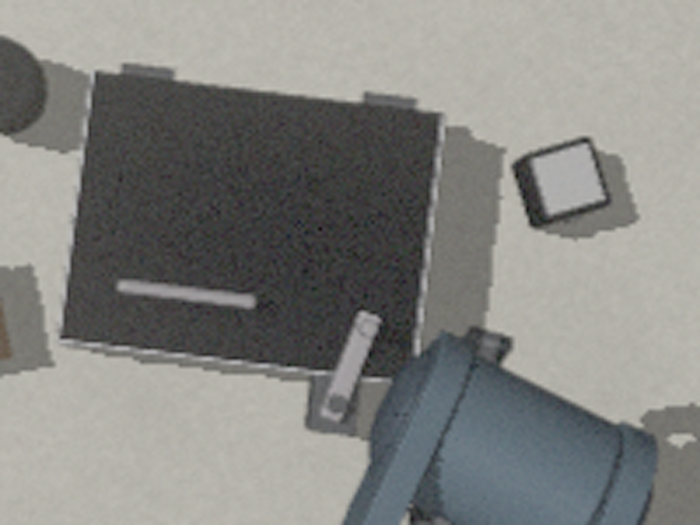

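The fingers closed on nothing (width 0.2 mm), and the lever still points to crop (368,322), so it hasn't moved. I'll find out why by looking at the gripper in the scene view just above the post.

Run:
```python
from h import *
A=lambda a:att(np.pi/2-a)
manip.line_to(lever(.26,210),A(.26),vel=250)
manip.command_gripper(50)
manip.line_to(lever(.26,136),vel=250)
t=imaging.snapshot("scene");p=monitor.get_eef_pos();print(p,monitor.get_ee_rot(),att(np.pi/2-.26),monitor.get_gripper_width())
k=4
for q in(p,lever(.26,129.5)):print(((proj(t,q)-np.array([150,90]))*k).round(0))
crop(t,150,90,330,230,k,"sc2");print(monitor.get_time())
```

```text
[503.73625004 -65.00512639 137.59705132] [ 1.95244988e-01  9.80753786e-01 -1.75572523e-04  1.17277388e-03] [0.19523789 0.98075592 0.         0.        ] 50.273248800734635
[263. 239.]
[266. 246.]
10.9333
```

View pics/sc2.png

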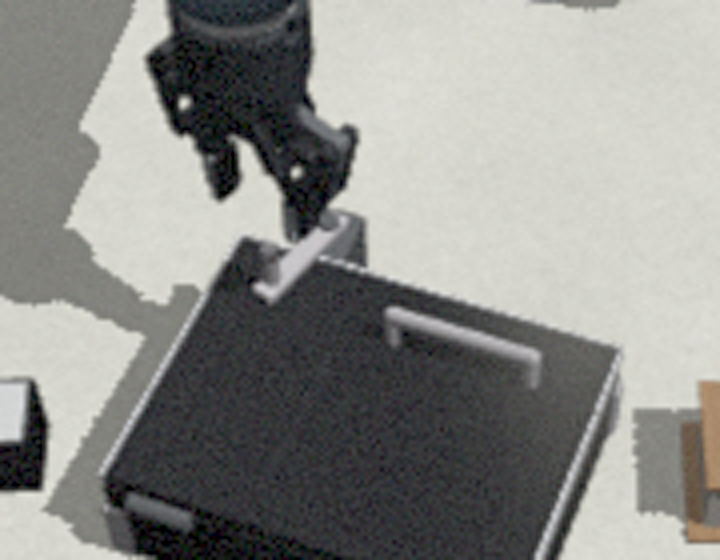

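The finger tips show at crop (225,198) and (297,238). Their midpoint is about 20 px above the projected TCP at (263,239), so something is offset. I'll touch the lid with closed fingers (top at 87.5 mm) to separate height error from sideways error.

Run:
```python
from h import *
manip.line_to(lever(.26,180),vel=250)
manip.command_gripper(0)
manip.line_to(w(10,-40,150),att(np.pi/2),vel=300)
manip.line_to(w(10,-40,115),vel=100,f_stop=6)
r=manip.line_to(w(10,-40,82),vel=40,f_stop=6);p=monitor.get_eef_pos()
print(r,p,w(10,-40,0),monitor.get_wrist_force(),monitor.get_gripper_width())
t=imaging.snapshot("scene");k=5
print(((proj(t,p)-np.array([170,110]))*k).round(0),((proj(t,w(10,-40,87.5))-np.array([170,110]))*k).round(0))
crop(t,170,110,300,230,k,"sc3")
manip.line_to(w(10,-40,140),vel=200);print(monitor.get_time())
```

```text
False [582.88641583 -25.04969868  82.3042238 ] [582.60735568 -24.9728236    0.        ] [-0.43997495 -0.78374204 -0.41132383] -0.11266810349535503
[271. 408.] [271. 402.]
14.225
```

View pics/sc3.png

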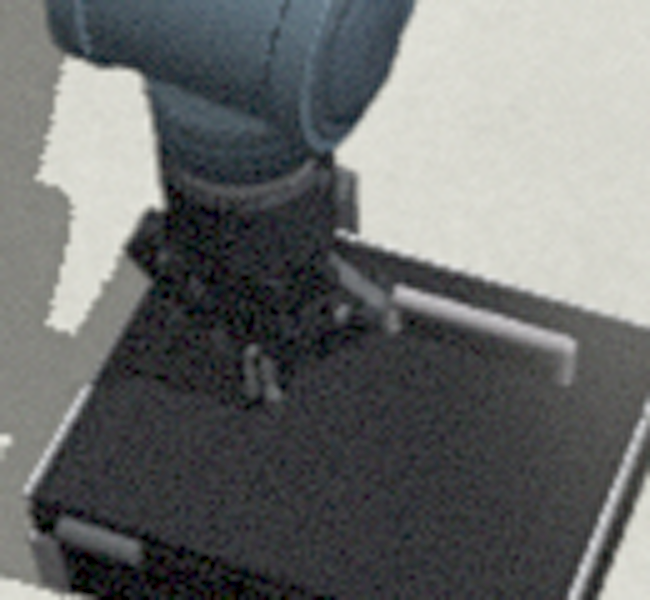

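There was no contact even at z=82, and the tips appear near (268,400). I'll keep lowering gently to find the real contact height.

Run:
```python
from h import *
manip.line_to(w(10,-40,84),vel=150,f_stop=8)
print(monitor.get_wrist_force())
r=manip.line_to(w(10,-40,55),vel=30,f_stop=6);p=monitor.get_eef_pos()
print(r,p,monitor.get_wrist_force())
manip.line_to(w(10,-40,140),vel=200);print(monitor.get_time())
```

```text
[ 0.46870548 -0.98662908  0.19451959]
True [582.64975693 -24.97595162  64.78365946] [-1.59805242  0.37258264  5.22102917]
15.9417
```

Run:
```python
from h import *
s=imaging.snapshot("top");t=imaging.snapshot("scene")
f=lambda u,v:(160+(u+.5)/3.5-.5,125+(v+.5)/3.5-.5)
g=lambda u,v:(120+(u+.5)/3.2-.5,130+(v+.5)/3.2-.5)
def tri(a,b):
    c1,d1=ray(s,a);c2,d2=ray(t,b);k=np.linalg.lstsq(np.column_stack([d1,-d2]),c2-c1,rcond=None)[0]
    p,q=c1+k[0]*d1,c2+k[1]*d2;return ((p+q)/2).round(1),round(np.linalg.norm(p-q),1)
for n,a,b in[("hL",(258,286),(523,157)),("hR",(396,301),(410,121)),("post",(511,327),(310,72)),("piv",(477,405),(357,46)),
 ("FL",(236,72),(508,370)),("FR",(582,114),(181,252)),("NR",(552,382),(291,64)),("NL",(202,342),(593,153)),
 ("lens",(140,84),(609,385)),("light",(710,177),(90,202)),("model",(82,308),(703,221))]:
    print(n,*tri(f(*a),g(*b)))
```

```text
hL [534.1 110.  112.9] 1.5
hR [521.4  15.9 113.2] 6.5
post [502.3 -66.  126.6] 2.7
piv [447.5 -44.  101. ] 1.1
FL [693.4 130.2  77.9] 4.2
FR [ 657.8 -123.7   85.6] 4.1
NR [462.5 -98.4  81.4] 4.5
NL [494.4 156.   80. ] 4.1
lens [686.1 201.3  73.7] 3.2
light [ 613.1 -221.3   55.1] 6.7
model [520.9 248.1  55.3] 4.4
```

Triangulation confirms the stated heights (handle 113, post top about 127), so the true finger tips sit about 22.7 mm higher than reported. The sc2 picture agrees with a purely vertical offset. I'll compensate with the tool kept vertical and redo the lever.

```bash
cat >> h.py <<'E'
DZ=np.array([0,0,-22.7])   # measured: real tips are 22.7 mm above the reported TCP
E
python3 - <<'E'
from h import *
A=lambda a:att(np.pi/2-a)
P=lambda a,z:lever(a,z)+DZ
manip.line_to(P(.26,180),A(.26),vel=250)
manip.command_gripper(45,25)
print(manip.line_to(P(.26,105),vel=120,f_stop=12),monitor.get_eef_pos())
manip.command_gripper(0,25)
wd=monitor.get_gripper_width();print("w",wd,np.round(monitor.get_wrist_force(),1))
if wd>8:
    for a in np.linspace(.26,1.72,8)[1:]:
        manip.line_to(P(a,105),A(a),vel=100)
        print(round(a,2),np.round(monitor.get_wrist_force(),1))
    print(monitor.get_gripper_width())
    manip.command_gripper(40)
    manip.line_to(P(1.72,185),vel=200)
print(monitor.get_time())
E
```

```text
False [503.25120672 -64.83494858  82.94759927]
w 10.928537319484557 [ 0.4 -0.1  3.7]
0.47 [-1.6 -1.5  6.3]
0.68 [-1.9 -0.8  6.2]
0.89 [-1.8 -0.7  6.7]
1.09 [-2.1 -0.7  5.8]
1.3 [-2.4 -1.5  6. ]
1.51 [-3.9 -1.9  7.4]
1.72 [-3.7 -1.4  7.3]
10.77815107254319
21.675
```

Run:
```python
from h import *
p0,q=lidpose(0,0); up=np.array([0,0,80])
manip.line_to(p0+DZ+up,q,vel=250)
s=imaging.snapshot("scene"); 
manip.command_gripper(40,40)
print(manip.line_to(p0+DZ,vel=120,f_stop=12),monitor.get_eef_pos())
manip.command_gripper(0,40)
wd=monitor.get_gripper_width();print("w",wd,np.round(monitor.get_wrist_force(),1))
if wd>6:
    for th in np.linspace(0,.95,8)[1:]:
        manip.line_to(lidpose(th,0)[0]+DZ,vel=100)
        f=monitor.get_wrist_force();print(round(th,2),np.round(f,1))
        if np.linalg.norm(f)>50: break
    print(monitor.get_gripper_width())
t=imaging.snapshot("scene");crop(t,110,40,360,240,3,"lid1")
print(monitor.get_time())
```

```text
False [529.45048924  62.87954244  76.02389672]
w 8.669655788597048 [-4.1  0.   5.4]
0.14 [-4.9  0.7  4.2]
0.27 [-9.1  0.7  4.9]
0.41 [-10.9   0.3   7.3]
0.54 [-14.5   0.9   9.8]
0.68 [-16.   1.  14.]
0.81 [-13.    0.5  16. ]
0.95 [-7.3  0.4 12.8]
8.070523743922163
26.6667
```

View pics/lid1.png

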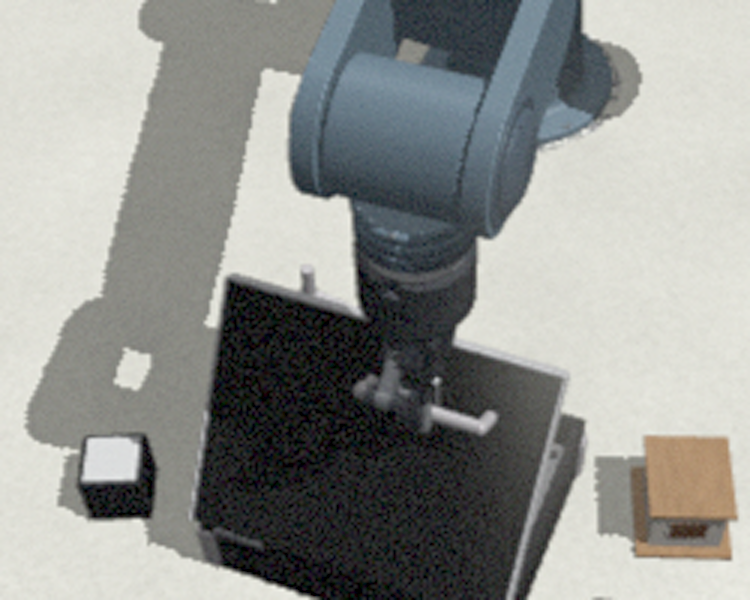

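The lid is raised about 50° with the bar still held, and the lever post stands clear behind it at (308,280). I'll release, come round the front and push the lid's underside back to its stop.

Run:
```python
from h import *
manip.command_gripper(17)
p=monitor.get_eef_pos(); print(monitor.get_wrist_force().round(1))
manip.line_to(p+[0,0,95],vel=200,f_stop=25)
q=att(np.pi/2)
def E(th): return w(100-200*np.cos(th)-11,10,75.5+200*np.sin(th)-25)+DZ
print(manip.line_to(w(-85,10,300)+DZ,q,vel=250,f_stop=25))
manip.command_gripper(0)
e=E(.8);st=w(-85,10,212)+DZ
print(manip.line_to(st,vel=200,f_stop=20))
f0=monitor.get_wrist_force()
for th in[.85,1,1.15,1.3,1.45,1.6,1.7,1.8]:
    g=manip.line_to(E(th),vel=100,f_stop=22)
    print(th,g,np.round(monitor.get_wrist_force()-f0,1),(E(th)-monitor.get_eef_pos()).round(1))
    if g: break
t=imaging.snapshot("scene");crop(t,110,40,360,240,3,"lid2")
print(monitor.get_time())
```

```text
[-0.   0.3 -0.7]
False
False
0.85 False [-1.   1.4 -0.7] [-0.2 -0.  -0.6]
1 False [-1.4  0.7  0.2] [ 0.  -0.  -0.2]
1.15 False [-0.7  0.4 -0. ] [-0.1  0.   0.2]
1.3 False [-1.  -0.1 -1.2] [-0.  -0.   0.2]
1.45 False [-0.6  0.1 -0.3] [-0.   0.   0.1]
1.6 False [-0.6 -0.3 -0.3] [-0.1  0.  -0. ]
1.7 False [-0.8 -0.2 -0.1] [-0.1  0.  -0.1]
1.8 True [-9.9  1.3  6.9] [13.8 -1.8 -1.9]
33.6
```

View pics/lid2.png

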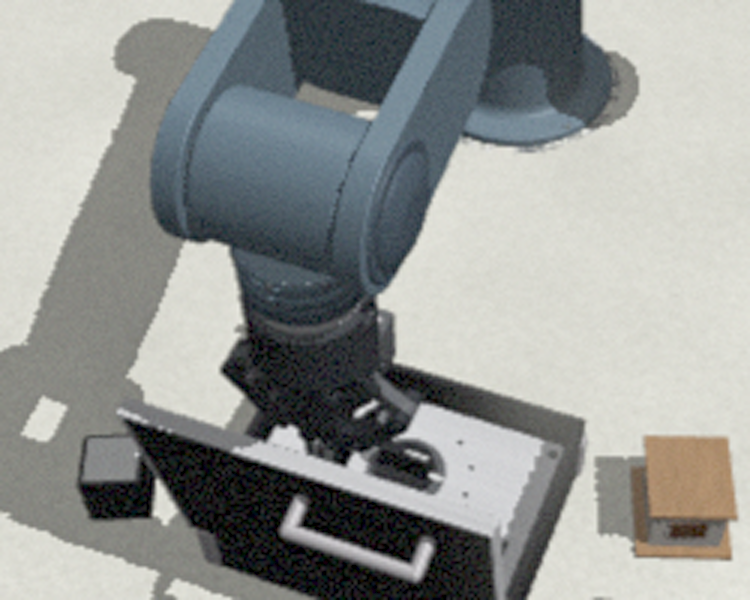

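The lid is back past upright, and the push ended on a hard stop exactly where θ=1.75 predicts. Now I'll back off and look at the dial from above.

Run:
```python
from h import *
t=imaging.snapshot("scene")
for th in(1.65,1.75):
  print(th,[((proj(t,w(100-200*np.cos(th)+12*np.sin(th),y,75.5+200*np.sin(th)+12*np.cos(th)))-np.array([110,40]))*3).round(0) for y in(-130,130)])
manip.line_to(w(-60,10,300)+DZ,vel=250)
j=np.array(monitor.get_joints());j[0]=.85;manip.movej(j)
s=imaging.snapshot("top");print([proj(s,w(-20,0,z)).round(1) for z in(45,70)])
c=proj(s,w(-20,0,45)).astype(int);print(c)
crop(s,195,130,345,270,4.2,"dial");cv2.imwrite("top_raw.png",s["image"][:,:,::-1])
print(monitor.get_time())
```

```text
1.65 [array([128., 387.]), array([501., 506.])]
1.75 [array([115., 412.]), array([490., 535.])]
[array([269.8, 197.8]), array([270. , 197.3])]
[269 197]
36.425
```

View pics/dial.png

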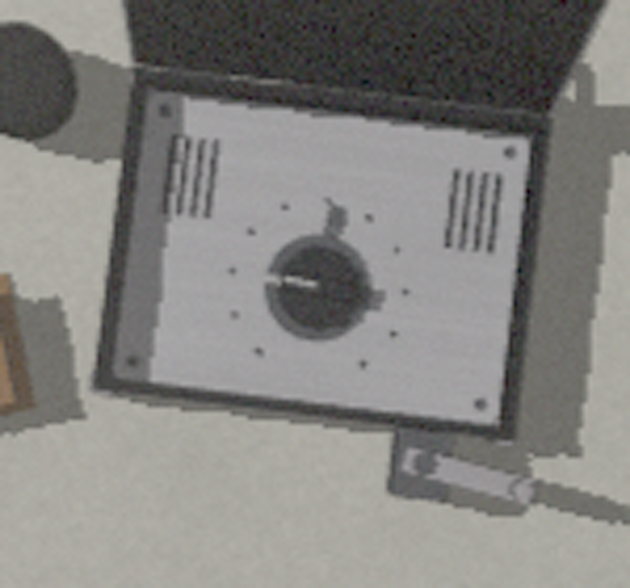

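The lid edge matches θ≈1.75. In the crop the lever is clear, from (425,460) to (522,488). The dial centre is about (319,288), with its white pointer toward the left at (268,283). The marker is the arrow at (335,215); the patch at (375,300) is the grip bar's shadow. Next I'll measure these angles by mask.

```bash
cat > dial.py <<'E'
from h import *
def measure(s):
    """angles (case frame, about the dial axis seen in this picture) of pixels around the dial"""
    im=s["image"].astype(int);g=im.sum(2)/3
    vv,uu=np.mgrid[170:225,235:305]
    P=np.array([[onz(s,(u,v),45) for u,v in zip(a,b)] for a,b in zip(uu,vv)])
    c=RC.inv().apply((P-O).reshape(-1,3)).reshape(P.shape)[...,:2]
    return c,g[170:225,235:305],im[170:225,235:305]
E
python3 - <<'E'
from dial import *
im=cv2.imread("top_raw.png")[:,:,::-1]
s=imaging.snapshot("top");s["image"]=im
c,g,rgb=measure(s)
d=cv2.connectedComponentsWithStats(((g<75)).astype(np.uint8))
for st,ce in zip(d[2][1:],d[3][1:]):
    if st[4]>20: print("dark",st,c[int(round(ce[1])),int(round(ce[0]))],ce+[235,170])
r=np.hypot(c[...,0]+20,c[...,1]);a=np.arctan2(c[...,1],c[...,0]+20)
m=(r>34)&(r<56)&(g<145)
n,l,st,ce=cv2.connectedComponentsWithStats(m.astype(np.uint8))
for i in range(1,n):
    if st[i,4]>=4: k=l==i;print(st[i,4],"r",r[k].min().round(),r[k].max().round(),"xy",c[k].mean(0).round(1),"ang",np.mean(a[k]).round(3),rgb[k].mean(0).round())
np.set_printoptions(linewidth=250)
print((g[10:46:1,22:56]).astype(int))
E
```

```text
dark [ 0  0  5 11 27] [32.08757812 93.78737538] [236.66666667 174.33333333]
dark [66  0  4 19 29] [ 37.13439281 -78.69697563] [302.24137931 179.72413793]
dark [ 23   8  28  33 523] [-17.49008919  -2.86786955] [271.03441683 197.35181644]
dark [ 0 52 23  3 45] [-94.42026298  61.91531483] [243.42222222 223.35555556]
891 r 34.0 56.0 xy [-20.1   0.1] ang -0.004 [113. 112. 114.]
[[121 121 120 ... 118 118 115]
 [121 118 120 ... 119 118 116]
 [117 114 117 ... 118 114 118]
 ...
 [ 83 122 123 ... 116 119 119]
 [ 83 121 118 ... 120 119 121]
 [113 118 119 ... 120 120 118]]
```

Run:
```python
from dial import *
im=cv2.imread("top_raw.png")[:,:,::-1]
s=imaging.snapshot("top");s["image"]=im
c,g,rgb=measure(s)
x=c[...,0]+20;y=c[...,1];r=np.hypot(x,y)
sm=lambda m,t:[print(t,k.sum(),"mean",c[k].mean(0).round(1),"r %.0f-%.0f"%(r[k].min(),r[k].max()),"uv",(np.argwhere(k).mean(0)[::-1]+[235,170]).round(1),"ang %.3f"%np.arctan2(y[k].mean(),x[k].mean())) for n,l in[cv2.connectedComponents(m.astype(np.uint8))[:2]] for i in range(1,n) for k in[l==i] if k.sum()>3]
sm((r<60)&(g<98),"dark")
sm((r<32)&(g>70)&(r<25),"light")
import sys
for row in g[8:46,20:60].astype(int): print(" ".join("%3d"%v for v in row))
```

```text
dark 584 mean [-17.5  -3.2] r 1-56 uv [271.1 197. ] ang -0.909
dark 4 mean [ 26.9 -28.1] r 53-57 uv [282.5 181.5] ang -0.539
dark 4 mean [-43.7  48.3] r 52-56 uv [250.5 204.5] ang 2.027
dark 5 mean [-65.1  30.6] r 52-56 uv [256.2 213.4] ang 2.546
dark 4 mean [-64.6 -35.1] r 55-58 uv [281.  216.2] ang -2.475
light 9 mean [-18.   10.6] r 3-19 uv [265.9 196.6] ang 1.382
125 117 123 120 121 118 114  95 103 123 117 123 120 121 117 119 118 106  69  88 117 120 120 121 120 119 122 119 120 117 118 119 115 119 118 117 114 117 117 119
120 119 121 122 118 119 112  63  71 120 123 122 119 123 121 119 117 115  91  54  64  76 107 119 119 121 118 118 118 118 116 123 120 119 117 119 117 118 117 118
118 123 121 121 120 121 119 116 117 122 121 121 118 121 122 121 122 110  66  56  51  54  81 121 121 123 119 119 119 118 119 117 118 118 118 115 118 117 118 119
116 120 121 118 120 118 121 116 121 120 120 121 122 118 119 118 121 108  64  53  49  55  85 119 121 122 110  57  80 119 117 122 119 119 118 116 118 117 114 117
116 119 117 114 117 119 120 118 117 118 118 120 118 120 118 119 115  91  49  52  51  56  7
[... 4649 characters left out ...]
 116 117 117 119 116 114 116 118 115 117 119 116 120 119 120
116 104 123 120 120 119 120 119 121 120 118 118 118 120 120 119 118 117 119 120 118 118 118 118 121 117 117 119 118 120 114 116 117 117 116 116 117 117 116 119
 90  49  83 122 123 121 122 121 122 120 119 118 120 121 120 119 123 122 118 116 118 119 117 117 120 118 122 119 119 120 121 121 119 116 119 119 119 118 118 119
113  85  83 121 118 117 121 124 122 121 119 121 122 121 121 120 124 121 121 120 123 121 120 118 120 117 118 118 118 118 121 120 119 120 119 121 120 118 120 120
120 115 113 118 119 118 119 119 119 120 118 118 119 118 120 119 120 123 123 121 123 122 123 122 123 114 103 119 117 120 119 119 119 120 120 118 120 121 119 118
```

```bash
cat >> dial.py <<'E'
def analyse(s,show=False):
    c,g,rgb=measure(s); x=c[...,0]+20;y=c[...,1];r=np.hypot(x,y)
    n,l=cv2.connectedComponents(((r>46)&(r<62)&(g<105)).astype(np.uint8))
    T=[]
    for i in range(1,n):
        k=l==i
        if 2<=k.sum()<=8:
            wt=118-g[k];T.append([(x[k]*wt).sum()/wt.sum(),(y[k]*wt).sum()/wt.sum()])
    T=np.array(T)
    A=np.column_stack([2*T,np.ones(len(T))]);q=np.linalg.lstsq(A,(T**2).sum(1),rcond=None)[0]
    cx,cy=q[:2];R=np.sqrt(q[2]+cx**2+cy**2)
    print("ticks: centre off",q[:2].round(1),"R",R.round(1),np.sort(np.arctan2(T[:,1]-cy,T[:,0]-cx)).round(3))
    xx=x-cx;yy=y-cy;return c,g,rgb,xx,yy
E
python3 - <<'E'
from dial import *
s=imaging.snapshot("top")
c,g,rgb,x,y=analyse(s)
r=np.hypot(x,y);a=np.arctan2(y,x)
m=(r>35)&(r<52)&(g<85)&(a<.3)&(a>-.6)
for lo,hi in[(35,40),(40,44),(44,48),(48,52)]:
    k=m&(r>=lo)&(r<hi); print(lo,k.sum(),(a[k]*(118-g[k])).sum()/(118-g[k]).sum(),a[k].min(),a[k].max())
for k in np.argwhere(m)[::3]: print(rgb[tuple(k)],r[tuple(k)].round(),a[tuple(k)].round(2),end=";")
m=(r<24)&(g>60);z=(r<25)
print("\nbar line",x[m].mean(),y[m].mean(),np.polyfit(y[m],x[m],1,w=g[m]-28))
E
```

```text
ticks: centre off [-0.6 -1.4] R 54.9 [-2.491 -2.    -1.494 -0.998 -0.507  0.505  0.99   1.496  2.003  2.514]
35 8 -0.13814869294269877 -0.2877812559306665 0.0019751988495754617
40 8 -0.14745834614635867 -0.2950768884719533 -0.04418292791589644
44 7 -0.15599094816376644 -0.2719032028710978 -0.03468853908941464
48 7 -0.1273794713099499 -0.2510600544226194 -0.026218849090423775
[55 54 57] 52.0 -0.07;[52 53 54] 50.0 -0.13;[65 66 66] 46.0 -0.03;[54 53 54] 48.0 -0.2;[49 51 52] 44.0 -0.1;[83 81 81] 46.0 -0.27;[47 45 49] 42.0 -0.18;[67 69 70] 38.0 0.0;[58 58 58] 39.0 -0.2;[56 58 59] 36.0 -0.15;
bar line 2.665072899147776 13.100058598807156 [0.07557043 1.77241011]
```

The ticks confirm the case yaw to within 0.01 rad. The pointer is at about 1.50 and the marker at about −0.13 rad. I'll grip the bar just above the skirt and turn it.

Run:
```python
from h import *
p=lambda z:w(-20.6,-1.4,z)+DZ
q=att(1.50-np.pi/2)
manip.reach(p(200),q)
manip.command_gripper(40,40)
print(manip.line_to(p(110),vel=200,f_stop=15),manip.line_to(p(50),vel=80,f_stop=8),monitor.get_eef_pos()-DZ)
manip.command_gripper(0,40)
wd=monitor.get_gripper_width();print("w",wd,np.round(monitor.get_wrist_force(),1),monitor.get_joints().round(3))
if wd>9:
    j=np.array(monitor.get_joints());j0=j[5]
    for d in np.linspace(0,1.63,5)[1:]:
        j[5]=j0+d;manip.movej(j);print(monitor.get_torque().round(2),np.round(monitor.get_wrist_force(),1))
    print(monitor.get_gripper_width())
    manip.command_gripper(40)
    manip.line_to(p(200),vel=200)
    manip.line_to(w(-60,10,280)+DZ,vel=250)
    j=np.array(monitor.get_joints());j[0]=.85;manip.movej(j)
s=imaging.snapshot("top");np.save("d2.npy",s["image"])
from dial import *
c,g,rgb,x,y=analyse(s);r=np.hypot(x,y)
m=(r<24)&(g>60);print("bar line",x[m].mean(),y[m].mean(),m.sum(),np.polyfit(x[m],y[m],1,w=g[m]-28))
for row in g[4:32,28:52].astype(int): print(" ".join("%3d"%v for v in row))
print(monitor.get_time())
```

```text
False False [557.87745504  17.27215609  50.37702256]
w 11.4064109825251 [-1.3  0.2  5. ] [-0.172  0.27   1.895 -0.     0.976  0.032]
[ 0.18  0.83 -0.06] [-4.5  1.6  5.2]
[ 0.51  1.07 -0.07] [-6.8  3.7  6.9]
[ 0.91  1.22 -0.11] [-7.5  6.3  8.7]
[ 1.38  1.18 -0.04] [-6.8  8.3  8.7]
12.163533913696046
ticks: centre off [-0.6 -1.4] R 55.0 [-2.49  -1.997 -1.493 -0.996 -0.507  0.506  0.994  1.495  2.003  2.512]
bar line 13.0544337809441 -1.112826273203981 15 [-0.13198817  0.30005784]
116 118 118 117 119 119 118 122 118 119 120 121 121 121 119 117 117 116 118 121 118 117 119 119
118 117 119 119 118 120 119 117 118 119 113 118 120 115 118 117 120 119 117 118 119 119 115 121
118 118 121 121 119 116 118 119 120 117 119 116 115 116 117 116 116 117 115 117 117 117 116 118
117 122 120 120 122 121 118 119 113  90  77 121 122 122 118 120 118 118 115 116 118 121 118 117
103 120 117 118 119 122 116 119 121 109  71  86 120 117 121 121 120 119 119 120 118 117 119 118
 72 124 124 122 123 121 122 120 117 119  89  57  63  78 105 120 120 120 116 115 118 118 121 119
116 121 120 121 119 117 123 119 123 110  
[... 1378 characters left out ...]
  78 116 117 116 116
 28  34  29  27  30  29  26  69 110  50  26  19  17  17  22  23  23  29  41  59 102 121 118 118
 27  25  31  26  18  30  33  78 107  28  23  24  24  20  22  29  29  31  37  62  94 117 116 120
 22  25  28  28  29  24  31  46  69  23  21  24  27  27  24  28  24  30  35  54  82 117 115 115
 28  25  27  22  30  23  24  29  34  26  27  21  23  27  23  22  25  29  38  60  82 116 116 115
 29  28  25  23  24  24  21  25  22  30  18  23  24  21  20  25  30  29  38  55  84 116 114 113
 32  21  31  26  26  27  27  30  25  27  24  25  26  29  20  22  31  29  38  54  86 118 118 117
 31  31  33  32  22  26  29  22  22  27  23  26  22  29  23  31  27  30  37  68 103 117 118 117
46.4167
```

Run:
```python
from h import *
a=cv2.imread("pics/top0.png")[:,:,::-1].astype(int);s=imaging.snapshot("top");b=s["image"].astype(int)
for n,(u,v,r) in dict(lens=(196,149,14),light=(362,177,18),model=(183,214,18)).items():
    d=np.abs(a-b).mean(2)[v-r:v+r,u-r:u+r];print(n,d.mean().round(1),np.percentile(d,98).round(0))
for y in(-60,0,60):
    for th in(1.6,1.7,1.75): print(y,th,proj(s,w(100-200*np.cos(th)+12*np.sin(th),y,75.5+200*np.sin(th)+12*np.cos(th))).round(1),end=" ")
    u=int(proj(s,w(140,y,270))[0]);col=b[:170,u].mean(1);print("| u",u,"dark rows",np.flatnonzero(col<60)[:3],col[95:150:4].astype(int))
```

```text
lens 3.3 9.0
light 15.2 69.0
model 2.5 7.0
-60 1.6 [306.7 132. ] -60 1.7 [307.6 123.3] -60 1.75 [308.  119.1] | u 307 dark rows [0 1 2] [128 130 125 123 130 126 116 111  19  19  20  14  18  22]
0 1.6 [279.1 128.7] 0 1.7 [280.2 120. ] 0 1.75 [280.7 115.8] | u 280 dark rows [0 1 2] [128 128 132 130 114  74 112  27  24  23  23  20  19  17]
60 1.6 [251.7 125.4] 60 1.7 [252.8 116.7] 60 1.75 [253.4 112.5] | u 252 dark rows [0 1 2] [134 130 127 127  96 110  23  22  21  28  13  21  18  19]
```

Run:
```python
from h import *
a=cv2.imread("pics/top0.png").astype(int);b=imaging.snapshot("top")["image"].astype(int)
for im in(a,b):
    g=im.mean(2)[155:200,340:385]; k=np.argwhere(g<45); print(len(k),k.mean(0).round(2),k.min(0),k.max(0))
print(monitor.get_wrist_force().round(1),monitor.get_time())
```

```text
190 [23.68 17.29] [10  6] [34 34]
197 [23.2  17.74] [9 7] [34 34]
[ 0.4 -0.5  0.1] 46.5167
```

```bash
python3 -c "
from station import manip
print(manip.finish_job())"
```

```text
the job is handed in; nothing more can be done
None
```

The job is handed in: lever swung clear to about 1.7 rad, lid open against its stop, dial pointer within about 0.02 rad of the marker by my top-camera measurement, lens, cube light and house model unmoved, about 47 s used.

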